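# Demould the cast blank and stand it upright to cure

### The job

Lift the cured resin-and-burl blank, which lies on its side in the open white mould, out of the mould, and stand it upright on its flat end, wooden spigot up, in the middle of the bare cork pad on the curing board. Do not drop it or let it fall over, and leave the other blanks and the things on the bench where they are.

Things in the scene. Friction and masses are not known exactly. Their poses are not given: they have to be found in the camera images.
- casting: the blank to stand up: dark resin and brown burl bar, 46 x 46 mm square, 96 mm long, plus a pale round wooden spigot (34 mm dia, 18 mm long) on one end: 114 mm in all. 0.19-0.29 kg, centre of mass 51 mm from the flat end. Origin: centre of the flat end face. x: along the axis towards the spigot; y, z square to its long faces. It starts lying in the mould, axis 35 mm above the bench
- casting_spigot (a point): centre of the outer end face of the casting's spigot, 114 mm along the casting's x from its origin
- mould: open casting mould, white plastic, fixed: base plate 164 (x) x 124 (y) x 12 mm; on it 20 mm thick walls, rim 58 mm above the bench, round a cavity 100 (x) x 50 (y) mm. Origin: centre of the underside, below the cavity's middle; z up. The casting lies in it along x, flush with the rim, 2 mm play all round, spigot to +x in a 38 mm slot in the end wall. Screw heads stand 7 mm above the rim's corners
- mould_gap (a point): point between the two finger gaps of the mould, at rim height (58 mm), 40 mm from the casting's flat end. Each long wall is cut through here from rim down to the 12 mm base plate, 40 mm wide along the mould's x (the side plugs are drawn): here, and only here, fingers reach the casting's sides from above. The wall's outer faces are 90 mm apart
- pad: the bare one of three cork pads on the curing board: 90 x 90 mm, 4 mm thick, its top 8 mm above the bench; fixed. Origin: centre of its underside, 4 mm above the bench. The other two pads each carry a standing blank; pad centres are 140 mm apart in a straight row and the bare one may be any of the three
- board: the curing board: brown hardboard 130 (x) x 380 (y) x 4 mm, flat on the bench and fixed, its length along its y; carries the three cork pads at y = -140, 0 and +140 mm. Origin: centre of its underside. The bench between the board and the robot is clear for laying the casting down: x 0.35 to 0.48, y -0.08 to 0.22 in the robot's frame
- blank_a: another finished blank, same shape and size as the casting (46 x 46 x 96 mm plus spigot, 114 mm in all), standing loose and upright on its own cork pad, flat end down, spigot up; leave it. Origin: centre of its underside; z up
- blank_b: another finished blank, same shape and size as the casting (46 x 46 x 96 mm plus spigot, 114 mm in all), standing loose and upright on its own cork pad, flat end down, spigot up; leave it. Origin: centre of its underside; z up
- plug_a: a drawn side plug of the mould: white plastic block 38 x 45 x 20 mm with a 12 mm brass knob on one edge, lying on the bench; leave it. Origin: centre of its underside
- plug_b: a drawn side plug of the mould: white plastic block 38 x 45 x 20 mm with a 12 mm brass knob on one edge, lying on the bench; leave it. Origin: centre of its underside
- cup: white plastic mixing cup, 72 mm across the rim, 85 mm tall, standing empty; leave it. Origin: centre of its underside
- resin: grey resin bottle, 68 mm diameter, 190 mm tall with cap, standing; leave it. Origin: centre of its underside
- gouge: turning gouge, 485 mm long, wooden handle 33 mm thick, brass ferrule and steel shaft, lying on the bench; leave it. Origin: under the joint of handle and ferrule; x towards the steel tip
- chuck: steel four-jaw lathe chuck, 94 mm diameter, 66 mm tall, 1.6 kg, lying with its jaws up; leave it. Origin: centre of its underside
Mind the look-alikes: they are no part of the job. Leave any turquoise look-alike of the casting alone. What is shaped like the pad but purple or turquoise is not meant.

How it is judged:
By the outcome, as a careful person would: the job done as asked, in the order asked, and still so for the second after the job is handed in, with the robot touching nothing.
It also fails if it takes over 53 s, if anything falls off the work surface, if the arm or the gripper's body presses on something with over 40 N, if the wrist force passes 120 N, or if a joint passes its speed limit or range.

### The arm

A 6-joint arm with a two-finger parallel gripper is mounted at the origin on the work surface. World frame = base frame: x ahead of the robot, y to its left, z up, the work surface at z = 0. Lengths are in mm, angles in rad, forces in N, time in s.
With the tool pointing down it reaches from about 350 to 975 mm from the base axis. Payload 7.1 kg.
Tool frame: the origin (TCP) lies on the front face of the gripper's body, between the roots of the fingers; the fingertips stand 80 mm ahead of it and the grasp point (between the pads) lies 61 mm ahead of it (env.tips_ahead is the distance from the TCP to the fingertips, in mm); z points along the fingers, y is the line along which they close (so a half turn about z gives the same grasp; the last joint's range is limited). The gripper opens to 88 mm and grips with 3 to 60 N. Pads are 20 mm wide; open, the fingers measure 115 mm over their backs; the gripper's body (75 mm by 178 mm) begins 61 mm behind the grasp point.
Start: joints at [1.311, 0.423, 1.63, -0, 1.089, -0.019], TCP at [149.019, 606.959, 302.675] pointing down, gripper open.
Joint ranges: [-3, 3], [-0.9, 2.11], [0.09, 2.58], [-1.31, 4.45], [0.11, 2.69], [-2.54, 2.54]. Speed limits (rad/s): [2.39, 2.39, 3.01, 3.14, 3.14, 3.14].

### API

Orientations are given as a unit quaternion [x, y, z, w].
In Python, from station import env, set_gripper, viewer, workorder gives the robot as it stands. Calls block until the motion is done:
- env.reach(position, orientation): joint-space move of the TCP to a pose.
- env.move_l(position, rot=None, rate=150, f_stop=None): straight line of the TCP; rot=None keeps the orientation; rate is the mean speed in mm/s. With f_stop (N) it stops when the force on the tool has changed by that much, and returns True; else False.
- env.move_joints(angles): joint-space move.
- set_gripper(opening): finger opening in mm; the grip force is fixed at half the most; returns when the fingers have stopped.
- env.hold(seconds).
- env.ik(position, orientation): joint angles nearest the present ones, or None.
- env.read_state(): the state.
- viewer.camera(name): name is "scene" or "top" or "wrist"; returns the picture (384x512x3 uint8, blue, green, red); there is no depth.
- viewer.camera_params(name): a dict with "fx", "fy", "cx", "cy" (pixels), "pose" (4x4, takes a point from camera to world coordinates); the wrist camera has in their place "tool_from_camera" (4x4, takes a point from camera to tool coordinates, whose origin is the TCP and whose axes are the flange's). Camera axes: x right, y up, looking along -z (the intrinsics and any distortion apply to the point x, -y, -z); pixel columns grow to the right and rows downward; lengths in mm; the calibration is good to about 2 mm. A picture is of the moment at which its call begins: read the wrist's pose just before it. camera_params takes no time and is no camera call.
A pose or a line that the arm cannot do raises env.IKError and nothing moves.
- workorder.sign_off(): hands the job in; it is judged then, once.
The state is a dict: "time_s": time; "qpos": joint angles; "dq": joint speeds; "tau": joint torques, N m; "tool_pos": TCP position; "orientation": TCP orientation; "force": force on the tool from outside, world axes, zero at the start; "wrist_torque": the same for the moment, N m; "width": finger opening in mm; "grip_force": force on a finger pad.
Only numpy, scipy, OpenCV 4.12 (cv2) and the standard library are available. Lean on these libraries where they do the work, as an engineer would, in place of code of your own. Each camera call takes 0.05 s, during which the arm holds its last target. There are 200 camera calls.

## Working session

There is one attempt and no reset: what is moved stays moved. The work goes in short steps, each a Python script; the robot and the scene stay as the last script left them, time stands still between calls to the robot, and variables do not carry over. Pictures are saved under pics/ and viewed, at most 10 in all, crops included, and the job is handed in when it is done.

```bash
ls; mkdir -p pics; python3 - <<'E'
from station import env, viewer
import cv2,numpy as np
for n in("scene","top"):
    cv2.imwrite(f"pics/{n}0.png",viewer.camera(n)); p=viewer.camera_params(n); print(n,{k:(np.round(v,3).tolist() if not isinstance(v,str) else v) for k,v in p.items()})
print(viewer.camera_params("wrist")); s=env.read_state(); print(s)
E
```

```text
pics
scene {'fx': 362.018, 'fy': 362.018, 'cx': 255.638, 'cy': 193.763, 'pose': [[0.858, -0.396, 0.327, 816.676], [0.513, 0.643, -0.568, -631.097], [0.014, 0.655, 0.755, 828.956], [0.0, 0.0, 0.0, 1.0]]}
top {'fx': 407.087, 'fy': 407.087, 'cx': 247.7, 'cy': 191.702, 'pose': [[0.006, 0.981, -0.193, 227.099], [-1.0, 0.004, -0.011, -56.542], [-0.01, 0.193, 0.981, 1415.538], [0.0, 0.0, 0.0, 1.0]]}
{'fx': 300.77143650013016, 'fy': 300.77143650013016, 'cx': 254.23463280967826, 'cy': 191.469151918266, 'tool_from_camera': array([[ 1.32115943e-03,  9.58328028e-01,  2.85667020e-01,
         7.90677532e+01],
       [ 9.99998898e-01, -1.07250790e-03, -1.02687248e-03,
        -1.85813059e-01],
       [-6.77700546e-04,  2.85668061e-01, -9.58328388e-01,
        -8.26384361e+01],
       [ 0.00000000e+00,  0.00000000e+00,  0.00000000e+00,
         1.00000000e+00]])}
{'time_s': 0.1, 'qpos': array([ 1.31097336e+00,  4.23739328e-01,  1.63058322e+00, -1.41697034e-05,
        1.08856938e+00, -1.90008622e-02]), 'dq': array([-7.21528788e-05, -1.53420595e-03, -2.06311498e-03,  3.57029954e-05,
       -9.85117089e-05, -1.33156229e-03]), 'tau': array([ 4.47831662e-04, -5.45615566e+01, -2.74328399e+01,  6.46124734e-02,
        1.88039581e-02, -4.11345513e-05]), 'tool_pos': array([148.94577886, 606.6090323 , 302.00694474]), 'orientation': array([ 1.20117002e-01,  9.92759530e-01, -6.44204712e-04, -8.40599441e-05]), 'force': array([ 1.08537612, -0.36754146, -0.042633  ]), 'wrist_torque': array([0.04063093, 0.01616351, 0.01320395]), 'grip_force': 0.0, 'width': 87.68334956425954}
```

View pics/top0.png

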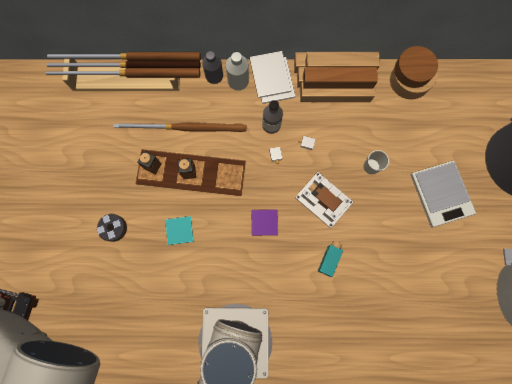

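View pics/scene0.png

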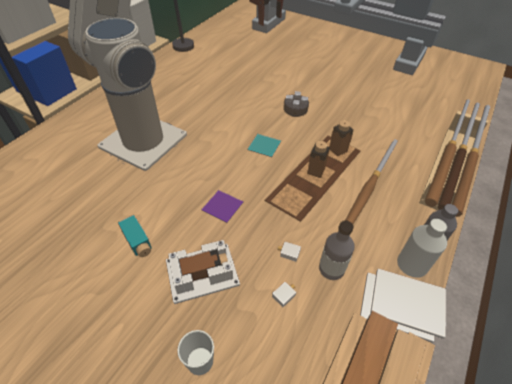

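The top view shows the mould at about (324,199), the board from (138,170) to (244,178) with its bare pad at (230,177), and decoys in turquoise and purple. Next I'll get rough positions and take wrist close-ups.

```bash
cat > h.py <<'E'
import numpy as np, cv2
from scipy.spatial.transform import Rotation as R
from station import env, set_gripper, viewer, workorder
def cam(n):
    p=viewer.camera_params(n)
    if n=="wrist":
        s=env.read_state(); T=np.eye(4); T[:3,:3]=R.from_quat(s["orientation"]).as_matrix(); T[:3,3]=s["tool_pos"]
        p["pose"]=T@p["tool_from_camera"]
    return p
def ray(p,u,v,z):
    d=p["pose"][:3,:3]@np.array([(u-p["cx"])/p["fx"],-(v-p["cy"])/p["fy"],-1]); o=p["pose"][:3,3]
    return o+d*(z-o[2])/d[2]
def quat(zt,xt):
    z=np.array(zt,float);z/=np.linalg.norm(z);x=np.array(xt,float);x-=z*(x@z);x/=np.linalg.norm(x)
    return R.from_matrix(np.c_[x,np.cross(z,x),z]).as_quat()
E
python3 - <<'E'
from h import *
p=cam("top")
for n,u,v,z in[("mould",324,199,58),("pad",230,177,8),("padmid",188,172,8)]: print(n,ray(p,u,v,z).round(1))
m=ray(p,324,199,58); pd=ray(p,230,177,8)
for h in (0,.1,.2,-.1,-.2,.4,-.4):
    f=np.array([np.cos(h),np.sin(h),0])
    for e in(0,.15,.3,.5):
        z=f*np.cos(e)-np.array([0,0,np.sin(e)])
        g=np.array([pd[0],pd[1],50]); q=env.ik(g-61*z,quat(z,[0,0,1])); print(h,e,None if q is None else np.round(q,2))
# look at mould
im=cv2.resize(viewer.camera("top")[150:250,270:380],None,fx=5,fy=5,interpolation=cv2.INTER_CUBIC); cv2.imwrite("pics/m0.png",im)
E
```

```text
mould [ 469.6 -298.8   58. ]
pad [556.5  23.    8. ]
padmid [574.3 173.    8. ]
0 0 [ 0.04  1.32  2.27  3.19  2.01 -1.55]
0 0.15 [ 0.04  1.21  2.32  3.18  1.81 -1.55]
0 0.3 [ 0.04  1.08  2.36  3.18  1.57 -1.56]
0 0.5 [ 0.04  0.91  2.37  3.18  1.2  -1.57]
0.1 0 [-0.07  1.31  2.27  2.96  2.01 -1.65]
0.1 0.15 [-0.06  1.21  2.32  2.97  1.81 -1.64]
0.1 0.3 [-0.06  1.08  2.36  2.99  1.57 -1.62]
0.1 0.5 [-0.05  0.91  2.37  3.    1.2  -1.59]
0.2 0 [-0.17  1.3   2.26  2.74  1.96 -1.73]
0.2 0.15 [-0.17  1.2   2.31  2.77  1.77 -1.7 ]
0.2 0.3 [-0.15  1.08  2.35  2.8   1.54 -1.67]
0.2 0.5 [-0.13  0.9   2.36  2.83  1.18 -1.61]
-0.1 0 [ 0.15  1.31  2.26  3.41  1.98 -1.46]
-0.1 0.15 [ 0.15  1.2   2.32  3.39  1.78 -1.48]
-0.1 0.3 [ 0.14  1.08  2.35  3.37  1.55 -1.5 ]
-0.1 0.5 [ 0.12  0.9   2.36  3.35  1.19 -1.54]
-0.2 0 [ 0.25  1.29  2.25  3.62  1.93 -1.39]
-0.2 0.15 [ 0.24  1.19  2.3   3.58  1.73 -1.42]
-0.2 0.3 [ 0.23  1.06  2.33  3.55  1.51 -1.47]
-0.2 0.5 [ 0.2   0.9   2.34  3.52  1.16 -1.53]
0.4 0 [-0.34  1.27  2.22  2.37  1.82 -1.81]
0.4 0.15 [-0.33  1.16  2.27  2.42  1.64 -1.76]
0.4 0.3 [-0.31  1.05  2.3   2.46  1.43 -1.71]
0.4 0.5 [-0.27  0.89  2.31  2.49  1.12 -1.61]
-0.4 0 [ 0.4   1.25  2.19  3.97  1.77 -1.36]
-0.4 0.15 [ 0.4   1.14  2.24  3.93  1.59 -1.4 ]
-0.4 0.3 [ 0.37  1.03  2.27  3.89  1.39 -1.46]
-0.4 0.5 [ 0.33  0.88  2.29  3.86  1.09 -1.55]
```

View pics/m0.png

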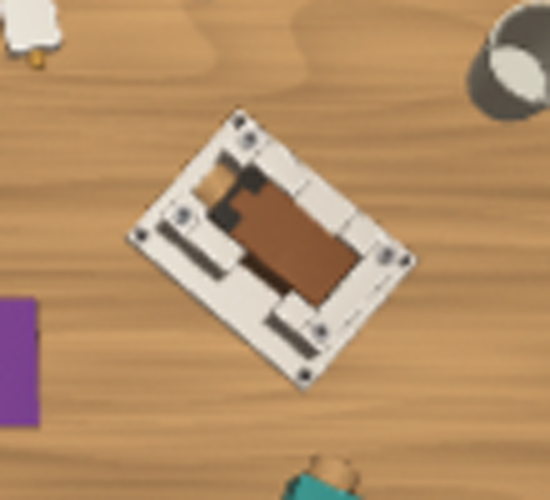

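The crop shows the mould turned about 40° in the picture. The spigot points up-left at crop (213,180), which is +x/+y in the world. The base-plate corners are at crop (240,108), (415,260), (305,388) and (128,237). Next come the wrist views: pad first, then mould.

```bash
python3 - <<'E'
from h import *
p=cam("top")
c=[ray(p,270+u/5,150+v/5,6) for u,v in[(240,108),(415,260),(305,388),(128,237)]]
ax=(c[0]+c[3]-c[1]-c[2])[:2]; print("mould",np.mean(c,0),np.linalg.norm(ax)/2,ang:=np.arctan2(ax[1],ax[0]))
M=np.mean(c,0)[:2]; a=ang; cx=np.array([np.cos(a),np.sin(a),0])
env.reach([550,20,300],quat([0,0,-1],[-0.1,-1,0]))
w=cam("wrist"); im=viewer.camera("wrist"); cv2.imwrite("pics/wp.png",im); np.save("wp.npy",w["pose"])
env.reach([*M,260],quat([0,0,-1],cx))
print(env.read_state()["qpos"].round(2))
w=cam("wrist"); im2=viewer.camera("wrist"); cv2.imwrite("pics/wm.png",im2); np.save("wm.npy",w["pose"])
cv2.imwrite("pics/both.png",cv2.resize(np.hstack([im,im2]),(800,300),interpolation=cv2.INTER_AREA))
print(env.read_state()["time_s"])
E
```

```text
mould [ 477.25817395 -309.18174936    6.        ] 161.06396925862708 0.8403328634237952Traceback (most recent call last):
  File "<stdin>", line 6, in <module>
station.IKError: the arm cannot take that pose within its joint ranges
```

```bash
python3 - <<'E'
from h import *
M=np.array([477.,-309]); a=.84; cx=np.array([np.cos(a),np.sin(a),0])
env.reach([550,20,300],quat([0,0,-1],[-0.1,1,0]))
w=cam("wrist"); im=viewer.camera("wrist"); cv2.imwrite("pics/wp.png",im); np.save("wp.npy",w["pose"])
env.reach([*M,260],quat([0,0,-1],cx))
print(env.read_state()["qpos"].round(2))
w=cam("wrist"); im2=viewer.camera("wrist"); cv2.imwrite("pics/wm.png",im2); np.save("wm.npy",w["pose"])
print(env.read_state()["time_s"])
E
```

```text
[-0.59  0.39  1.79  0.    0.96  0.13]
4.05
```

View pics/wp.png

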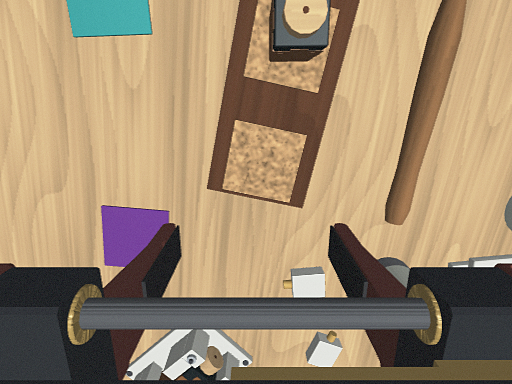

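View pics/wm.png

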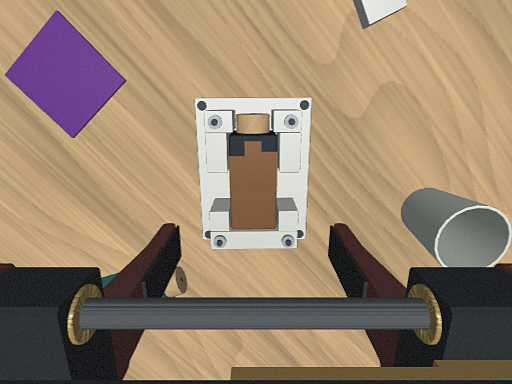

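In the pad view, the bare pad's corners are (234,120), (307,135), (294,203) and (223,188). In the mould view, the casting's top face runs from (229,134)/(278,134) at the spigot end to (231,229)/(276,229) at the flat end. The rim screws are at (214,122), (291,122), (220,242) and (288,242).

```bash
python3 - <<'E'
from h import *
p=viewer.camera_params("wrist")
def pts(f,l,z):
    p["pose"]=np.load(f); return np.array([ray(p,u,v,z) for u,v in l])
P=pts("wp.npy",[(234,120),(307,135),(294,203),(223,188)],8)
print("pad",P.mean(0),[np.linalg.norm(P[i]-P[i-1]).round(1) for i in range(4)]); d=P[0]+P[1]-P[2]-P[3]; print("board yaw y-axis",np.arctan2(d[1],d[0]))
pt=cam("top"); print("pad top view",ray(pt,230,177,8))
C=pts("wm.npy",[(229.,134),(278,134),(276.5,229),(230.5,229)],58)
print("casting",C.mean(0),[np.linalg.norm(C[i]-C[i-1]).round(1) for i in range(4)]); d=C[0]+C[1]-C[2]-C[3]; print(np.arctan2(d[1],d[0]),"flat",(C[2]+C[3])/2)
S=pts("wm.npy",[(214,122),(291,122),(288,242),(220,242)],65)
print("screws",S.mean(0),[np.linalg.norm(S[i]-S[i-1]).round(1) for i in range(4)]); d=S[0]+S[1]-S[2]-S[3]; print(np.arctan2(d[1],d[0]))
a=np.arctan2(d[1],d[0]); cx=np.array([np.cos(a),np.sin(a),0])
e=.3; z=np.array([0,0,-np.cos(e)])-np.sin(e)*cx
G=np.r_[((C[2]+C[3])/2)[:2],38]+40*cx
Q0=env.read_state()["qpos"]
for b in(30,200):
    q=env.ik(G-61*z+[0,0,b],quat(z,cx)); print("pick",q.round(2))
pd=P.mean(0); 
for k in range(0,24):
    h=k*np.pi/12; f=np.array([np.cos(h),np.sin(h),0]); zz=f*np.cos(e)-np.array([0,0,np.sin(e)])
    r=[env.ik(np.r_[pd[:2],50+b]-61*zz,quat(zz,[0,0,1])) for b in(0,200)]
    print(round(h,2),*[None if q is None else q.round(2) for q in r])
E
```

```text
pad [562.00635993  27.00121111   8.        ] [np.float64(87.3), np.float64(91.3), np.float64(89.3), np.float64(95.0)]
board yaw y-axis 1.510469968410782
pad top view [556.5367767   23.00225932   8.        ]
casting [ 477.51807126 -306.51697413   58.        ] [np.float64(96.3), np.float64(45.8), np.float64(96.3), np.float64(47.2)]
0.8420766642575028 flat [ 445.45458003 -342.43784874   58.        ]
screws [ 477.44588172 -306.33559424   65.        ] [np.float64(119.0), np.float64(69.4), np.float64(118.9), np.float64(69.0)]
0.8539287290518536
pick [-0.46  0.63  1.82 -0.4   0.82  0.55]
pick [-0.46  0.38  1.74 -0.32  1.12  0.41]
0.0 [ 0.05  1.08  2.35  3.19  1.55 -1.56] [ 0.05  0.43  2.45  3.2   1.01 -1.59]
0.26 [-0.19  1.06  2.33  2.71  1.5  -1.68] [-0.19  0.43  2.43  2.63  1.02 -1.43]
0.52 [-0.37  1.02  2.25  2.27  1.35 -1.67] [-0.37  0.46  2.34  2.13  1.07 -1.26]
0.79 [-0.46  0.99  2.13  1.89  1.26 -1.55] [-0.46  0.49  2.21  1.73  1.16 -1.12]
1.05 [-0.49  0.98  1.99  1.55  1.27 -1.39] [-0.49  0.55  2.06  1.44  1.3  -1.01]
1.31 [-0.48  0.99  1.84  1.27  1.35 -1.26] [-0.48  0.61  1.9   1.
[... 639 characters left out ...]
1.15 -0.2   2.31 -1.76]
3.67 [ 0.19  1.18  1.15 -0.36  2.04 -1.84] [ 0.19  0.92  1.21 -0.41  2.23 -1.93]
3.93 [ 0.27  1.15  1.23 -0.53  1.93 -1.94] [ 0.27  0.88  1.29 -0.58  2.12 -2.07]
4.19 [ 0.35  1.11  1.35 -0.68  1.8  -2.  ] [ 0.35  0.83  1.4  -0.73  1.98 -2.16]
4.45 [ 0.42  1.07  1.48 -0.84  1.66 -2.02] [ 0.42  0.77  1.54 -0.87  1.82 -2.21]
4.71 [ 0.48  1.03  1.63 -1.02  1.51 -2.  ] [ 0.48  0.7   1.69 -1.02  1.66 -2.23]
4.97 [ 0.52  1.    1.78 -1.22  1.38 -1.93] [ 0.52  0.64  1.84 -1.18  1.49 -2.21]
5.24 None None
5.5 None None
5.76 [ 0.44  1.01  2.21  4.09  1.31 -1.51] [ 0.44  0.47  2.29  4.25  1.08 -1.92]
6.02 [ 0.29  1.05  2.31  3.67  1.45 -1.46] [ 0.29  0.44  2.4   3.77  1.02 -1.75]
```

```bash
python3 - <<'E'
from h import *
# pad centre by mask: bright component inside the dark board, in both views
def pad(im,near,p,lo,hi):
    hsv=cv2.cvtColor(im,cv2.COLOR_BGR2HSV); g=im[...,2]
    m=((g>120)*255).astype(np.uint8)
    n,l,st,ce=cv2.connectedComponentsWithStats(m,connectivity=4)
    k=l[near[1],near[0]]; print("label",k,st[k])
    c,_=cv2.findContours((l==k).astype(np.uint8),cv2.RETR_EXTERNAL,cv2.CHAIN_APPROX_NONE)
    h=max(c,key=cv2.contourArea)
    q=cv2.boxPoints(cv2.minAreaRect(h)); W=np.array([ray(p,u,v,8) for u,v in q])
    print("pad",W.mean(0).round(1),[np.linalg.norm(W[i]-W[i-1]).round(1) for i in range(4)])
p=viewer.camera_params("wrist"); p["pose"]=np.load("wp.npy")
pad(cv2.imread("pics/wp.png"),(265,160),p,0,0)
pad(cv2.imread("pics/top0.png"),(230,177),cam("top"),0,0)
# pick
a=.848; cx=np.array([np.cos(a),np.sin(a),0]); e=.3
z=np.array([0,0,-np.cos(e)])-np.sin(e)*cx; q=quat(z,cx)
G=np.r_[477.5,-306.4,38]-8.5*cx; T=G-61*z
env.reach(T-90*z,q)
print("stop",env.move_l(T,rate=60,f_stop=12)); s=env.read_state(); print(s["tool_pos"]-T,s["force"])
set_gripper(40); s=env.read_state(); print(s["width"],s["grip_force"],s["force"],s["time_s"])
E
```

```text
label 21 [ 222  120   85   83 5018]
pad [560.3  27.2   8. ] [np.float64(96.5), np.float64(89.5), np.float64(90.3), np.float64(90.9)]
label 8 [215 163  28  27 622]
pad [559.5  26.2   8. ] [np.float64(92.0), np.float64(91.4), np.float64(93.2), np.float64(91.2)]
stop False
[ 0.26618384 -0.03781635  0.34982323] [-0.46885018 -0.1527425   1.00562883]
45.87274601057554 29.999915957450867 [-0.24336235  0.18457814  0.202511  ] 6.9
```

```bash
python3 - <<'E'
from h import *
a=.848; cx=np.array([np.cos(a),np.sin(a),0]); e=.3
s=env.read_state(); Rm=R.from_quat(s["orientation"]); O=np.r_[477.5,-306.4,35]-48*cx
rel=Rm.inv().apply(O-s["tool_pos"]); np.save("rel.npy",rel); print(rel)
print(env.move_l(s["tool_pos"]+[0,0,30],rate=50,f_stop=25)); t=env.read_state(); print(t["force"],t["width"],t["grip_force"])
env.move_l(s["tool_pos"]+[0,0,230],rate=150)
h=1.51; f=np.array([np.cos(h),np.sin(h),0]); zz=f*np.cos(e)-np.array([0,0,np.sin(e)]); q=quat(zz,[0,0,1])
T=np.array([560,26.7,8])-R.from_quat(q).apply(rel); print("place",T)
env.reach(T+[0,0,150],q)
s=env.read_state(); print(s["qpos"].round(2),s["width"],s["grip_force"],s["force"],s["time_s"])
cv2.imwrite("pics/hold.png",np.hstack([viewer.camera("scene")[100:300,150:450],viewer.camera("wrist")[100:300,100:400]]))
E
```

```text
[-3.68444792e+01  8.31342339e-03  7.55573979e+01]
False
[ 0.1259665   0.33034731 -1.31372296] 45.890841069738926 29.99976933002472
place [556.26751966 -34.48070281  65.52761319]
[-0.46  0.75  1.78  1.08  1.54 -1.01] 46.13020059700734 29.99996691942215 [ 0.26480227  0.17367788 -2.43899168] 10.4667
```

View pics/hold.png

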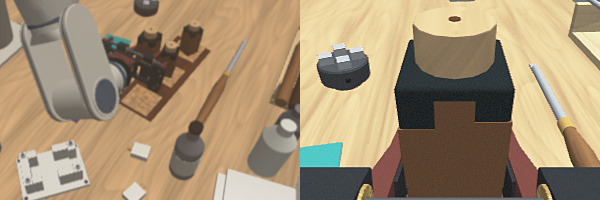

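The casting is held upright, spigot up. The spigot hole is at wrist pixel (255,119). I'll check for slip with that, then lower until it touches.

```bash
python3 - <<'E'
from h import *
p=cam("wrist"); s=env.read_state(); Rm=R.from_quat(s["orientation"]); rel=np.load("rel.npy")
b=s["tool_pos"]+Rm.apply(rel); print("base now",b,"spigot ray",ray(p,255,119,b[2]+114))
T=s["tool_pos"]-[0,0,b[2]-8]+np.r_[np.array([560,26.7])-b[:2],0]
env.move_l(T+[0,0,12],rate=120)
print(env.move_l(T-[0,0,4],rate=12,f_stop=5)); s=env.read_state(); print(s["tool_pos"]-T,s["force"],s["wrist_torque"],s["width"],s["time_s"])
E
```

```text
base now [560.13036225  26.39896064 158.27832223] spigot ray [560.05685907  28.42535735 272.27832223]
True
[-0.05985776 -0.04808258 -0.28077022] [-0.92646287 -1.07047684  4.94821082] [0.06208634 0.10389403 0.0308204 ] 46.02706283818138 12.8333
```

```bash
python3 - <<'E'
from h import *
set_gripper(75); s=env.read_state(); z=R.from_quat(s["orientation"]).apply([0,0,1])
env.move_l(s["tool_pos"]-110*z,rate=80); env.move_l(s["tool_pos"]-150*z+[0,0,120],rate=150)
p=cam("scene"); a=viewer.camera("scene"); b=viewer.camera("top")
k=lambda i:cv2.resize(i,(400,400),interpolation=cv2.INTER_CUBIC)
cv2.imwrite("pics/end.png",np.hstack([k(a[110:230,255:375]),k(b[130:210,170:250])])); print(env.read_state()["time_s"],env.read_state()["force"])
E
```

```text
16.1667 [-0.74082176 -0.25729398  0.22563012]
```

View pics/end.png

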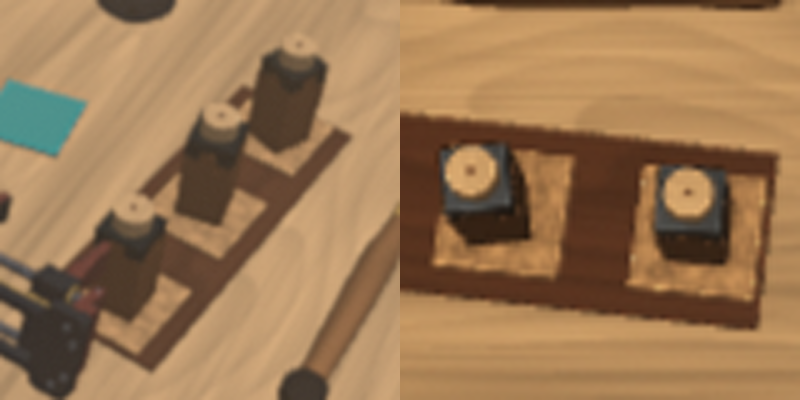

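The casting stands upright and centred on the pad. Its spigot is at crop (687,192), and the gripper is clear of it.

```bash
python3 - <<'E'
from h import *
r=ray(cam("top"),227.4,168.4,122); print(r)
if np.hypot(r[0]-560,r[1]-26.7)<8: print(workorder.sign_off())
E
```

```text
[558.75143837  25.49665618 122.        ]
the job is handed in; nothing more can be done
None
```

The casting is out of the mould and standing upright, spigot up, on the bare cork pad, about 2 mm from the measured centre; the job was handed in at about 16 s of the 53 s allowed, and the verdict was not shown.

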